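# Set the soup pot's dial on the canteen food warmer

## Task

The round lidded soup pot has just been put on one half of the food warmer, beside the oblong pan on the other half. Turn the dial directly in front of the soup pot to heat setting 3, which is three clicks clockwise from off (the mark with three dots), and let go of it. Leave the other dial as it is and do not shift the pot.

Things in the scene. Friction and masses are not known exactly. Their poses are not given: they have to be found in the camera images.
- pot: round steel soup pot with lid, two side handles and a black lid button: 160 mm across (216 over the handles), 125 mm high. Origin: centre of its underside. It stands on the left or right half of the warmer, any yaw, beyond its own dial as seen from the robot: about 190 mm from that dial's axis, 355 mm from the other's. The other half carries an oblong lidded pan, 216 x 166 mm, 96 mm high.
- dial_left (a joint): black bar-shaped switch on the left half (seen from the robot) of the warmer's panel. Rad: 0 = off, growing clockwise from above; a click every 25 degrees (0.436), so off, 1, 2, 3, 4 = 0, 0.436, 0.873, 1.309, 1.745, end stops at off and 4. It snaps to the nearest click when let go; 0.06 N m turns it over a click. Starts between off and 2. Off points 50 degrees left of the way the warmer's depth runs from the robot, 4 points 50 degrees right.
- dial_left_pointer (a point): pointer end of the left dial's bar grip, 20 mm out from the upright turning axis, 32 mm above the panel (panel 70 mm above the table). x axis: from the turning axis to this point; z up. Bar 46 mm along x, centred on the axis, 14 mm wide, top 45 mm above the panel; skirt under it 50 mm across, 7 mm high. White line marks the pointer end. Dials 300 mm apart, a 35 mm cup midway.
- dial_right (a joint): black bar-shaped switch on the right half (seen from the robot) of the warmer's panel. Rad: 0 = off, growing clockwise from above; a click every 25 degrees (0.436), so off, 1, 2, 3, 4 = 0, 0.436, 0.873, 1.309, 1.745, end stops at off and 4. It snaps to the nearest click when let go; 0.06 N m turns it over a click. Starts between off and 2.
- dial_right_pointer (a point): the same point on the right dial: 20 mm out from its turning axis, 32 mm above the panel, x axis from the axis to this point; same sizes. Marks on the white panel round each dial, on the side away from the robot: a short black bar at off, then radial rows of 1, 2, 3, 4 black dots at settings 1 to 4.

How it is judged:
By the outcome, as a careful person would: the job done as asked, in the order asked, and still so for the second after the job is handed in, with the robot touching nothing.
It also fails if it takes over 32 s, if anything falls off the work surface, if the arm or the gripper's body presses on something with over 40 N, if the wrist force passes 120 N, or if a joint passes its speed limit or range.

## Robot

A 6-joint arm with a two-finger parallel gripper is mounted at the origin on the work surface. World frame = base frame: x ahead of the robot, y to its left, z up, the work surface at z = 0. Lengths are in m, angles in rad, forces in N, time in s.
With the tool pointing down it reaches from about 0.425 to 0.95 m from the base axis. Payload 3.5 kg.
Tool frame: the origin (TCP) lies midway between the tips of the shut fingers; the grasp point (between the pads) lies 19 mm behind it; z points along the fingers, y is the line along which they close (so a half turn about z gives the same grasp; the last joint's range is limited). The gripper opens to 85 mm and grips with 20 to 120 N. Pads are 22 mm wide; open, the fingers measure 114 mm over their backs; the gripper's body (76 mm by 85 mm) begins 54 mm behind the grasp point. The pads swing forward as they close: fully open they stand 13 mm farther back than shut.
Start: joints at [-1.499, 0.286, 1.577, -0, 1.279, -0.15], TCP at [0.149, -0.658, 0.231] pointing down, gripper open.
Joint ranges: [-2.77, 2.77], [-0.9, 2.22], [0.21, 2.48], [-1.53, 4.67], [0.24, 2.81], [-2.84, 2.84]. Speed limits (rad/s): [2.79, 2.79, 3.14, 3.14, 3.14, 3.14].

## Interface

Orientations are given as a unit quaternion [x, y, z, w].
In Python, from plant import * gives the robot as it stands.
- The arm moves only by the tool move_arm, never from a script. Its argument "moves" is a list of rows, each a list of 3 entries, a list of its own where there are three numbers: the opening, from 0 (shut) to 1 (fully open), then the shift along the tool's x, y, z in m, then the turn, a rotation vector about the tool's x, y, z in rad. A call has exactly 10 rows; each row shifts and turns the commanded pose from where the row before left it, along the tool's axes as they then stand; what a row does not reach is not made up. A row lasts 1/12 s, in which the tool goes at most 41.7 mm and 7.16 degrees, less where a joint would pass 70% of its speed; a pose out of reach is approached as far as the arm can. A call is refused whole if a number of a shift passes 0.0417 or a number of a turn 0.125, either way. A call with a gripper value outside its range is refused whole. The fingers move at their own pace and stop on an object; "grip_force" is the grip in N (left out, the last holds). Time passes only in rows, so rows that do not move let the fingers close, or fill a call up. It gives the time, the measured TCP pose, the force, the opening and the grip force at its end, in the units of the state.
- get_state(): the state, without advancing time (a new reading comes with each control period).
- read_camera(name): name is "scene" or "top"; returns the picture (384x512x3 uint8, red, green, blue); there is no depth.
- camera_params(name): a dict with "fx", "fy", "cx", "cy" (pixels), "rvec" (rotation vector, rad) and "tvec" (3), from world to camera coordinates, as OpenCV has them. Camera axes: x right, y down, z forward; pixel columns grow to the right and rows downward; lengths in m; the calibration is good to about 2 mm. A picture is of the moment at which its call begins. camera_params takes no time and is no camera call.
- sign_off(): hands the job in; it is judged then, once.
The state is a dict: "time": time; "qpos": joint angles; "dq": joint speeds; "joint_efforts": joint torques, N m; "eef_pos": TCP position; "tcp_rot": TCP orientation; "contact_force": force on the tool from outside, world axes, zero at the start; "wrist_torque": the same for the moment, N m; "opening": opening from 0.0 (shut) to 1.0 (fully open); "finger_force": force on a finger pad.
Only numpy, scipy, OpenCV 4.12 (cv2) and the standard library are available. Lean on these libraries where they do the work, as an engineer would, in place of code of your own. Each camera call takes 0.05 s, during which the arm holds its last target. There are 200 camera calls.

## Working session

There is one attempt and no reset: what is moved stays moved. The work goes in short steps, Python scripts to look and compute and a tool call to move; the robot and the scene stay as the last step left them, time stands still between calls to the robot, and variables do not carry over. Pictures are saved under pics/ and viewed, at most 10 in all, crops included, and the job is handed in when it is done.

Besides the shell and the picture viewer there is one more tool, called after "Request:" by a JSON object that holds its "fn" and its "kwargs". move_arm: Moves the arm, as the interface text tells. Its arguments: {"type":"object","properties":{"moves":{"type":"array"},"grip_force":{"type":"number"}},"required":["moves"]}

```bash
mkdir -p pics
python3 - <<'E'
from plant import *
import cv2
for n in("scene","top"):
    im=read_camera(n); cv2.imwrite(f"pics/{n}0.png",im[:,:,::-1]); p=camera_params(n); print(n,p)
s=get_state();print(s["time"],s["eef_pos"],s["tcp_rot"],s["opening"])
E
```

```text
scene {'fx': 408.5139143577832, 'fy': 408.5139143577832, 'cx': 255.06436856207625, 'cy': 197.7021478269161, 'rvec': array([ 1.7873739 ,  2.0466234 , -0.55723201]), 'tvec': array([ 0.06646675, -0.46723425,  1.14969937])}
top {'fx': 369.82841652290557, 'fy': 369.82841652290557, 'cx': 259.9373545440958, 'cy': 191.0716850892935, 'rvec': array([ 2.17755068, -2.16582279,  0.11992371]), 'tvec': array([0.01624609, 0.60786354, 0.73518801])}
0.1 [ 0.14846953 -0.65784384  0.23003489] [ 9.93855651e-01  1.10678488e-01  3.31996216e-05 -1.10295366e-03] 0.9994026012109993
```

View pics/scene0.png

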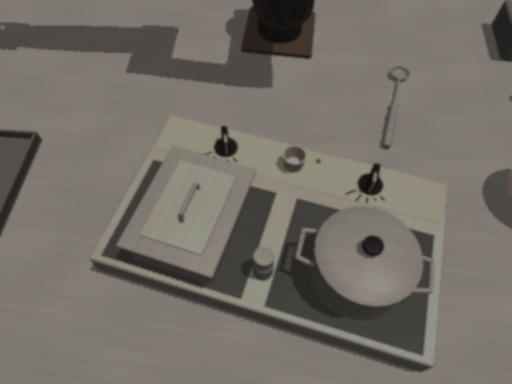

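View pics/top0.png

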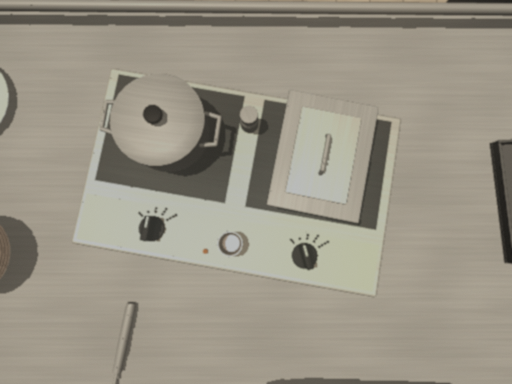

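Both views show the pot on the robot's left half (top view about (157,120)). Its dial is at about (151,228) in the top view and the other dial at about (304,255). Next I'll crop the dial and measure it.

```bash
cat > h.py <<'E'
from plant import *
import cv2, numpy as np
def ray(n,u,v,z):
    p=camera_params(n);R=cv2.Rodrigues(p["rvec"])[0];C=-R.T@p["tvec"]
    d=R.T@np.array([(u-p["cx"])/p["fx"],(v-p["cy"])/p["fy"],1]);return C+d*(z-C[2])/d[2]
def proj(n,X):
    p=camera_params(n);K=np.array([[p["fx"],0,p["cx"]],[0,p["fy"],p["cy"]],[0,0,1]])
    return cv2.projectPoints(np.array(X,float).reshape(-1,3),p["rvec"],p["tvec"],K,None)[0][:,0]
E
python3 - <<'E'
from h import *
a=cv2.imread("pics/top0.png");b=cv2.imread("pics/scene0.png")
c=[cv2.resize(x,(380,380),interpolation=cv2.INTER_CUBIC) for x in (a[195:255,120:180],b[145:205,340:400])]
cv2.imwrite("pics/crop.png",cv2.convertScaleAbs(np.hstack(c),alpha=1.6))
g=cv2.cvtColor(a,cv2.COLOR_BGR2GRAY)
for (x,y) in((151,228),(304,255)):
    m=np.zeros_like(g);m[y-25:y+22,x-30:x+30]=(g[y-25:y+22,x-30:x+30]<50)*255
    n,l,st,ce=cv2.connectedComponentsWithStats(m)
    for i in range(1,n):
        if st[i,4]>=4: print(st[i],ce[i],ray("top",*ce[i],.07)[:2])
for q in((111,72),(400,117),(376,293),(76,243)):print(ray("top",*q,.07))
E
```

```text
[148 218  10  22  77] [152.02597403 226.49350649] [0.5333145  0.22924157]
[0.84493637 0.32325377 0.07      ]
[ 0.7554493  -0.26169391  0.07      ]
[ 0.40857584 -0.20372388  0.07      ]
[0.50082213 0.37473287 0.07      ]
```

View pics/crop.png

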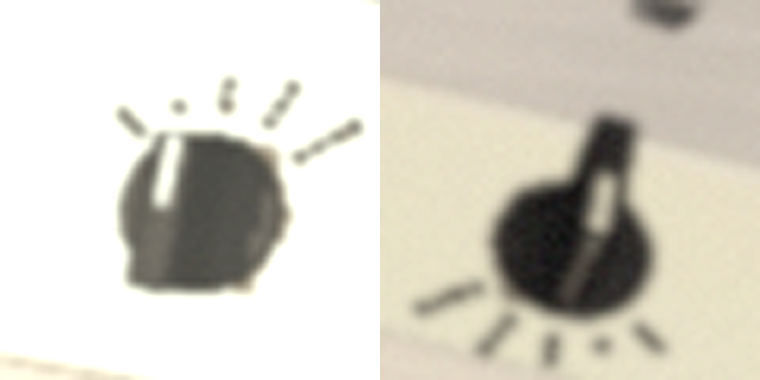

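The crop shows off at about (130,121) and the 1–4 dots running clockwise to (328,141). The white line runs from (175,140) to (163,205), so the dial is probably at setting 1. Next I'll compute the geometry.

Run:
```python
from h import *
k=6.3333
T=lambda x,y,z:ray("top",120+(x-3)/k,195+(y-3)/k,z)[:2]
S=lambda x,y,z:ray("scene",340+(x-383)/k,145+(y-3)/k,z)[:2]
a=T(205,213,.075);b=S(572,252,.075);print("axis",a,b)
c=(a+b)/2
ang=lambda p,o:np.degrees(np.arctan2(*(p-o)[::-1]))
for n,t,s in(("off",(130,121),(650,339)),("1",(179,107),(601,347)),("2",(229,95),(551,350)),("3",(282,104),(497,335)),("4",(328,141),(448,299))):
    p=T(*t,.07);q=S(*s,.07);print(n,p,q,ang(p,c),ang(q,c),np.linalg.norm(p-c))
print("line T",T(175,140,.115),T(163,205,.115),"S",S(606,178,.115),S(597,230,.115))
for l in((T(175,140,.115),T(163,205,.115)),(S(597,230,.115),S(606,178,.115))):print(ang(l[0],l[1]), ang(l[0],c))
o=ray("top",304.5,255.5,.075)[:2];print("other",o,np.linalg.norm(a-o),ang(a,o)-90)
for v,uv in(("top",(153,114)),("scene",(373,246))):print("button",ray(v,*uv,.122))
s=get_state();print(s["qpos"])
```

```text
axis [0.5300843  0.22796911] [0.53461688 0.22816169]
off [0.55816714 0.25342257] [0.55976079 0.252649  ] 44.48567454403611 41.8882349740608 0.036186742699317966
1 [0.56255777 0.23852014] [0.56472707 0.23774581] 19.09080675581094 16.64641886574712 0.03196522069172583
2 [0.56633986 0.223266  ] [0.56792794 0.22262509] -8.037221130073586 -8.694032540017115 0.03432644452210616
3 [0.56365277 0.20686138] [0.56484894 0.20632673] -34.11361130450379 -33.779201654866604 0.037807893763892236
4 [0.55234023 0.19236293] [0.55390935 0.19136472] -60.75575130525142 -59.569118713348104 0.04091762086428417
line T [0.55092799 0.22603501] [0.53223868 0.22880169] S [0.53466825 0.22797919] [0.55367371 0.22497746]
-8.420650634282158 -6.23730087552696
-8.975174798394455 -8.240086385256506
other [ 0.47930545 -0.06640713] 0.29872372021574284 -9.787005584547543
button [0.74153204 0.22004487 0.122     ]
button [0.69008711 0.21921842 0.122     ]
[-1.49899731e+00  2.87127770e-01  1.57806165e+00 -2.07759742e-05
  1.27861005e+00 -1.50006527e-01]
```

The pointer is at about -8.5°, which lines up with the 2-dot row. One click clockwise takes it to -34°. The axis is at about (0.5325, 0.228), the dial spacing checks at 299 mm, and the yaw at the target stays inside joint 6's range. I'll go round the base first.

Request:
{"fn": "move_arm", "kwargs": {"moves": [[1,[0.034,-0.022,0],[0,0,0]],[1,[0.034,-0.022,0],[0,0,0]],[1,[0.034,-0.022,0],[0,0,0]],[1,[0.034,-0.022,0],[0,0,0]],[1,[0.034,-0.022,0],[0,0,0]],[1,[0.034,-0.022,0],[0,0,0]],[1,[0.034,-0.022,0],[0,0,0]],[1,[0.034,-0.022,0],[0,0,0]],[1,[0.034,-0.022,0],[0,0,0]],[1,[0.034,-0.022,0],[0,0,0]]], "grip_force": 30}}

```text
time: 0.93
eef_pos: [0.4326, -0.3671, 0.2309]
tcp_rot: [0.994, 0.111, -0.0, -0.0]
contact_force: [0.4, -0.1, 0.7]
opening: 1.001
finger_force: 0.0
```

Request:
{"fn": "move_arm", "kwargs": {"moves": [[1,[0.0143,-0.035,0],[0,0,0]],[1,[0.0143,-0.035,0],[0,0,0]],[1,[0.0143,-0.035,0],[0,0,0]],[1,[0.0143,-0.035,0],[0,0,0]],[1,[0.0143,-0.035,0],[0,0,0]],[1,[0.0143,-0.035,0],[0,0,0]],[1,[0.0143,-0.035,0],[0,0,0]],[1,[0.0143,-0.035,0],[0,0,0]],[1,[0.0143,-0.035,0],[0,0,0]],[1,[0.0143,-0.035,0],[0,0,0]]]}}

```text
time: 1.77
eef_pos: [0.4939, 0.0058, 0.231]
tcp_rot: [0.994, 0.111, -0.0, -0.0]
contact_force: [0.0, -0.9, 0.3]
opening: 1.003
finger_force: 0.0
```

Request:
{"fn": "move_arm", "kwargs": {"moves": [[1,[0.0143,-0.035,0],[0,0,0]],[1,[0.0143,-0.035,0],[0,0,0]],[1,[0.0143,-0.035,0],[0,0,0]],[1,[0.0143,-0.035,0],[0,0,0]],[1,[0.0143,-0.035,0],[0,0,0]],[1,[0.0143,-0.0335,0],[0,0,0]],[1,[0,0,0],[0,0,0.0925]],[1,[0,0,0],[0,0,0.0925]],[1,[0,0,0],[0,0,0.0925]],[1,[0,0,0],[0,0,0.0925]]]}}

```text
time: 2.6
eef_pos: [0.5316, 0.2265, 0.2305]
tcp_rot: [0.997, -0.076, -0.001, 0.0]
contact_force: [-0.1, -0.0, 0.4]
opening: 1.0
finger_force: 0.0
```

Run:
```python
from h import *
from scipy.spatial.transform import Rotation as Ro
s=get_state();R=Ro.from_quat(s["tcp_rot"]).as_matrix();print(s["time"],s["eef_pos"],s["qpos"],np.degrees(np.arctan2(R[1,0],R[0,0])))
d=np.array([.5325,.228,.085])-s["eef_pos"];print("tool shift",R.T@d)
a=read_camera("scene");b=read_camera("top")
c=[cv2.resize(x,(395,395)) for x in (a[90:250,290:450],b[150:310,70:230])]
cv2.imwrite("pics/above.png",cv2.convertScaleAbs(np.hstack(c)[:,:,::-1],alpha=1.5))
```

```text
2.6 [0.53163022 0.22654066 0.23053213] [ 2.27339961e-01  7.54322635e-02  1.82014486e+00 -4.55434425e-05
  1.24750420e+00  1.95001436e+00] -8.701165115616726
tool shift [ 0.00083793 -0.00166016  0.14553017]
```

View pics/above.png

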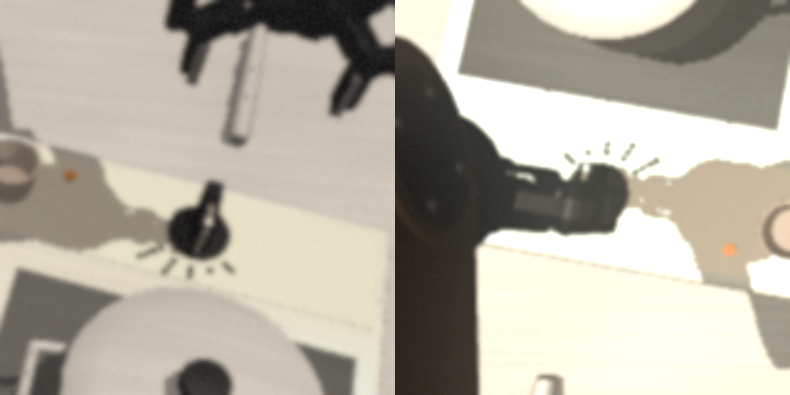

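The scene view shows the gripper level and above the dial, clear of the pot. I'll descend while watching the force, then close.

Request:
{"fn": "move_arm", "kwargs": {"moves": [[1,[0.001,-0.0015,0.015],[0,0,0]],[1,[0,0,0.02],[0,0,0]],[1,[0,0,0.02],[0,0,0]],[1,[0,0,0.02],[0,0,0]],[1,[0,0,0.015],[0,0,0]],[1,[0,0,0.015],[0,0,0]],[1,[0,0,0.015],[0,0,0]],[1,[0,0,0.01],[0,0,0]],[1,[0,0,0.01],[0,0,0]],[1,[0,0,0.004],[0,0,0]]]}}

```text
time: 3.53
eef_pos: [0.5325, 0.2271, 0.0857]
tcp_rot: [0.997, -0.074, -0.001, 0.0]
contact_force: [-0.0, -0.6, -0.3]
opening: 1.002
finger_force: 0.0
```

Request:
{"fn": "move_arm", "kwargs": {"moves": [[0.4,[0,0,0],[0,0,0]],[0.4,[0,0,0],[0,0,0]],[0.4,[0,0,0],[0,0,0]],[0.25,[0,0,0],[0,0,0]],[0.25,[0,0,0],[0,0,0]],[0,[0,0,0],[0,0,0]],[0,[0,0,0],[0,0,0]],[0,[0,0,0],[0,0,0]],[0,[0,0,0],[0,0,0]],[0,[0,0,0],[0,0,0]]], "grip_force": 25}}

```text
time: 4.37
eef_pos: [0.5338, 0.2278, 0.088]
tcp_rot: [0.997, -0.074, 0.001, -0.0]
contact_force: [-0.4, 1.1, 3.8]
opening: 0.156
finger_force: 25.6
```

The opening is about 13 mm against a 14 mm bar, so it is gripped. Turning 25° clockwise is positive about tool z.

Request:
{"fn": "move_arm", "kwargs": {"moves": [[0,[0,0,0],[0,0,0.05]],[0,[0,0,0],[0,0,0.05]],[0,[0,0,0],[0,0,0.05]],[0,[0,0,0],[0,0,0.05]],[0,[0,0,0],[0,0,0.05]],[0,[0,0,0],[0,0,0.05]],[0,[0,0,0],[0,0,0.05]],[0,[0,0,0],[0,0,0.05]],[0,[0,0,0],[0,0,0.05]],[0,[0,0,0],[0,0,0]]]}}

```text
time: 5.2
eef_pos: [0.5332, 0.2263, 0.088]
tcp_rot: [0.955, -0.295, -0.0, 0.002]
contact_force: [-2.7, -2.9, 6.0]
opening: 0.158
finger_force: 26.0
```

Run:
```python
from h import *
from scipy.spatial.transform import Rotation as Ro
s=get_state();R=Ro.from_quat(s["tcp_rot"]).as_matrix();print(s["time"],s["eef_pos"],s["qpos"],np.degrees(np.arctan2(R[1,0],R[0,0])),s["contact_force"],s["wrist_torque"],s["opening"])
```

```text
5.2 [0.53318158 0.22626802 0.08803256] [ 0.2273274   0.23937567  1.91648169 -0.00297399  0.98765904  2.39883031] -34.32394029924318 [-2.67832172 -2.94976115  6.00147045] [-0.50565761  0.38385195  0.06830343] 0.15778359480274154
```

The tool yaw is -34.3°, which matches mark 3 at -34°. I'll open and go straight up.

Request:
{"fn": "move_arm", "kwargs": {"moves": [[0.3,[0,0,0],[0,0,0]],[0.5,[0,0,0],[0,0,0]],[0.8,[0,0,0],[0,0,0]],[0.8,[0,0,0],[0,0,0]],[0.8,[0,0,0],[0,0,0]],[0.8,[0,0,-0.01],[0,0,0]],[0.8,[0,0,-0.02],[0,0,0]],[0.8,[0,0,-0.03],[0,0,0]],[0.8,[0,0,-0.04],[0,0,0]],[0.8,[0,0,-0.04],[0,0,0]]]}}

```text
time: 6.03
eef_pos: [0.5325, 0.2273, 0.2285]
tcp_rot: [0.956, -0.295, -0.001, 0.001]
contact_force: [0.6, 0.8, 0.9]
opening: 0.798
finger_force: 0.0
```

Request:
{"fn": "move_arm", "kwargs": {"moves": [[0.8,[0,0.03,-0.01],[0,0,0]],[0.8,[0,0.03,-0.01],[0,0,0]],[0.8,[0,0.03,0],[0,0,0]],[0.8,[0,0.03,0],[0,0,0]],[0.8,[0,0.03,0],[0,0,0]],[0.8,[0,0.03,0],[0,0,0]],[0.8,[0,0.03,0],[0,0,0]],[0.8,[0.02,0.03,0],[0,0,0]],[0.8,[0.02,0.03,0],[0,0,0]],[0.8,[0.02,0.02,0],[0,0,0]]]}}

```text
time: 6.87
eef_pos: [0.4188, -0.0478, 0.2484]
tcp_rot: [0.956, -0.295, 0.001, 0.0]
contact_force: [0.1, -0.6, -0.6]
opening: 0.801
finger_force: 0.0
```

Run:
```python
from h import *
s=get_state();print(s["time"],s["eef_pos"],s["contact_force"])
a=read_camera("scene");b=read_camera("top")
c=[cv2.resize(x,(395,395),interpolation=cv2.INTER_CUBIC) for x in (a[145:205,340:400],b[195:255,120:180])]
cv2.imwrite("pics/after.png",cv2.convertScaleAbs(np.hstack(c)[:,:,::-1],alpha=1.5))
o=cv2.imread("pics/scene0.png")[:,:,::-1];print("pot region diff",np.abs(o[215:330,300:430].astype(int)-a[215:330,300:430]).mean())
```

```text
6.8667 [ 0.41876696 -0.04778131  0.24843751] [ 0.14425983 -0.64403896 -0.64531664]
pot region diff 1.110345596432553
```

View pics/after.png

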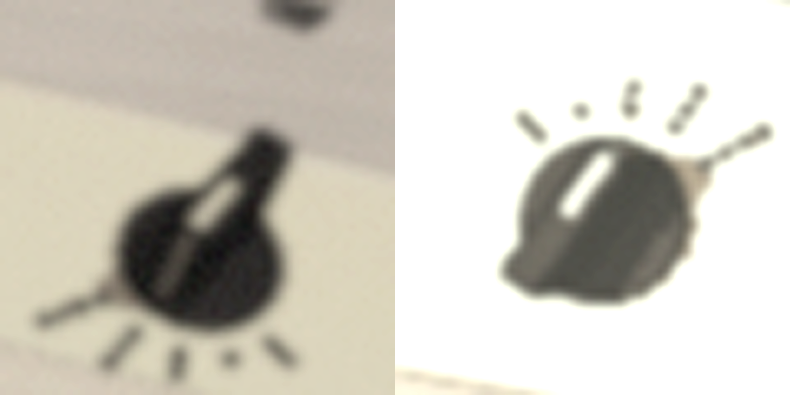

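The white line in the top crop runs from (570,213) to (607,155), about 32.5° clockwise. That is parallel to the three-dot row at (675,128)–(700,90). The pot region is unchanged and the arm is clear, so I'll hand in.

```bash
python3 -c "
from plant import *
print(sign_off())"
```

```text
the job is handed in; nothing more can be done
None
```

The left dial, in front of the soup pot, went from setting 2 to setting 3 and was let go; the arm stayed clear of the other dial, the pot did not move, and the job was handed in after about 7 s.

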